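Unpack a covered slide-staining dish

TASK

Take the rectangular staining dish apart: lift off its cover and stand it on the bench, knob up, clear of the dish, then lift the slide rack out by its bar and stand it inside the shallow steel tray. Keep the rack level, and leave the dish, the round jar, the timer and the beaker where they stand.

Things in the scene. Friction and masses are not known exactly. Their poses are not given: they have to be found in the camera images.
- cover_knob (a point): centre of the round black knob (28 mm diameter, top 11 mm above this point) on the dish's white rectangular cover, an upside-down box 111 (x) x 119 (y) x 54 mm with 3 mm walls, 150 g. The point is over its middle, 68 mm above its lower edge, 14 mm above its flat top. It starts on the dish's ledge, hiding the rack, and lifts straight up; it must rise 45 mm to clear the rack's bar. z up
- rack_bar (a point): centre of the flat carrying bar of the steel slide rack, which starts in the dish under the cover. The bar runs along the rack's y: 84 mm long, 10 mm thick (x), 16 mm high. The rack is 76 (x) x 84 (y) x 71 mm, 160 g; the point is over its middle, 63 mm above its underside. Its glass slides end 33 mm below this point. It stands loose, about 8 mm free of the dish walls all round
- dish: white rectangular staining dish, open above once the cover is off, 100 (x) x 108 (y) x 46 mm, walls 4 mm, floor 5 mm thick; a ledge round it (108 x 124 mm) carries the cover 34 mm up. Loose, 800 g. Origin at the centre of its underside. With the cover off, the rack's bar stands with its lower edge 14 mm above the dish's rim
- tray: shallow steel draining tray, 132 (x) x 142 (y) mm with a 14 mm high rim, inside 126 x 136 mm, floor 3 mm thick; it does not move. Origin at the centre of its underside
- jar: bystander: closed white round jar with the same sort of black knob, 101 mm diameter, 113 mm high with its knob; origin at the centre of its underside
- timer: bystander: small lab timer, 60 x 70 x 22 mm, lying behind the work; origin at the centre of its underside
- beaker_100: bystander: small glass beaker, 57 mm diameter, 68 mm high, standing behind the work; origin at the centre of its underside. Dish, tray and round jar stand side by side across the bench in any order, about 0.21 m apart; the 0.15 m of bench in front of each (towards the robot) is empty

How it is judged:
On the way:
1. the cover stands on the bench, knob up, clear of the dish (height (world z) of cover_knob below 0.075 m and horizontal distance between cover_knob and dish above 0.1 m and angle between cover_knob's own z axis and vertical below 0.17 rad), for 0.2 s.
At the end, for the whole second after the job is handed in: Cover on the bench, knob up (within 10 deg; knob centre under 75 mm high; over 100 mm from the dish, middle to middle); rack flat in the tray (within 26 mm of its middle along each side, 7 deg of upright, bar centre under 74 mm high); dish upright (6 deg), moved under 30 mm (all of step 1 and x of rack_bar in the frame of tray between -0.026 and 0.026 m and y of rack_bar in the frame of tray between -0.026 and 0.026 m and height (world z) of rack_bar below 0.074 m and angle between rack_bar's own z axis and vertical below 0.12 rad and distance of dish from where it was at the start of the episode below 0.03 m and angle between dish's own z axis and vertical below 0.1 rad); the robot touches nothing.
It fails at once if the slide rack is tipped more than 25 degrees (angle between rack_bar's own z axis and vertical above 0.44 rad).
It fails at once if the round jar is moved more than 20 mm (distance of jar from where it was at the start of the episode above 0.02 m).
It fails at once if the timer is moved more than 20 mm (distance of timer from where it was at the start of the episode above 0.02 m).
It fails at once if the beaker is moved more than 20 mm (distance of beaker_100 from where it was at the start of the episode above 0.02 m).
It also fails if it takes over 64 s, if anything falls off the work surface, if the arm or the gripper's body presses on something with over 40 N, if the wrist force passes 120 N, or if a joint passes its speed limit or range.

ROBOT

A 6-joint arm with a two-finger parallel gripper is mounted at the origin on a cart in front of the work surface, level with it; the furniture and walls round the work are solid. World frame = base frame: x ahead of the robot, y to its left, z up, the work surface at z = 0. Lengths are in m, angles in rad, forces in N, time in s.
With the tool pointing down it reaches from about 0.275 to 0.75 m from the base axis. Payload 10.2 kg.
Tool frame: the origin (TCP) lies midway between the tips of the shut fingers; the grasp point (between the pads) lies 19 mm behind it (env.hold_point_z is the distance from the TCP to the grasp point, in m); x points along the fingers, z is the direction in which the jaws open and shut, and the axes are right-handed (so a half turn about x gives the same grasp; the last joint's range is limited). The gripper opens to 85 mm and grips with 20 to 120 N. Pads are 22 mm wide; open, the fingers measure 114 mm over their backs; the gripper's body (76 mm by 85 mm) begins 54 mm behind the grasp point. The pads swing forward as they close: fully open they stand 13 mm farther back than shut.
Start: joints at [0.986, 0.313, 1.498, -0, 1.331, -0.223], TCP at [0.186, 0.491, 0.231] pointing down, gripper open.
Joint ranges: [-2.94, 2.94], [-0.97, 2.17], [0.19, 2.56], [-1.23, 4.37], [0.02, 3.11], [-2.88, 2.88]. Speed limits (rad/s): [2.39, 2.39, 3.01, 3.14, 3.14, 3.14].

INTERFACE

Orientations are given as a unit quaternion [x, y, z, w].
In Python, from bench import env, kinematics, monitor, eyes, job gives the robot as it stands. The module is installed in compiled form; this text tells all that it offers. Calls block until the motion is done:
- env.reach(position, orientation): joint-space move of the TCP to a pose.
- env.movel(position, velocity=0.15, frame=None, guard=None): straight line of the TCP; frame=None keeps the orientation; velocity is the mean speed in m/s. With guard (N) it stops when the force on the tool has changed by that much, and returns True; else False.
- env.set_joints(angles): joint-space move.
- env.release() and env.close_gripper(effort=None): open the fingers fully, or close them until they stop; effort is the grip in N (None keeps the last).
- env.hold(seconds).
- kinematics.ik(position, orientation): joint angles nearest the present ones, or None.
- monitor.sense(): the state.
- eyes.grab_frame(name): name is "side" or "top"; returns a dict with "frame" (480x640x3 uint8, red, green, blue), "mtx" (3x3 intrinsics, pixels), "view" (4x4, takes a point from world to camera coordinates). Camera axes: x right, y down, z forward; pixel columns grow to the right and rows downward; lengths in m; the calibration is good to about 2 mm. A picture is of the moment at which its call begins. There is no depth.
A pose or a line that the arm cannot do raises env.MotionError and nothing moves.
- job.hand_in(): hands the job in, once; it reports no verdict.
The state is a dict: "clock": time; "joints": joint angles; "qvel": joint speeds; "joint_efforts": joint torques, N m; "position": TCP position; "ee_rot": TCP orientation; "contact_force": force on the tool from outside, world axes, zero at the start; "ft_torque": the same for the moment, N m; "finger_gap": opening from 0.0 (shut) to 1.0 (fully open).
Only numpy, scipy, OpenCV 4.12 (cv2) and the standard library are available. Lean on these libraries where they do the work, as an engineer would, in place of code of your own. Each camera call takes 0.05 s, during which the arm holds its last target.

## Working session

There is one attempt and no reset: what is moved stays moved. The work goes in short steps, each a Python script; the robot and the scene stay as the last script left them, time stands still between calls to the robot, and variables do not carry over. Pictures are saved under pics/ and viewed, and the job is handed in when it is done.

```bash
mkdir -p pics
python3 - <<'E'
from bench import env,eyes,monitor
import cv2,numpy as np
for n in("side","top"):
    f=eyes.grab_frame(n); cv2.imwrite(f"pics/{n}0.png",f["frame"][:,:,::-1]); print(f["mtx"],f["view"])
    np.savez(n+"0.npz",**f)
s=monitor.sense();print(s);print(env.hold_point_z)
E
```

```text
[[511.47361235   0.         312.4441715 ]
 [  0.         511.47361235 240.82980768]
 [  0.           0.           1.        ]] [[ 0.92527985 -0.37882274 -0.01872252 -0.58788212]
 [-0.23303658 -0.52886169 -0.81608778  0.25590456]
 [ 0.29925099  0.75947261 -0.57762462  0.66572024]
 [ 0.          0.          0.          1.        ]]
[[599.96799328   0.         314.21201471]
 [  0.         599.96799328 240.36186484]
 [  0.           0.           1.        ]] [[ 0.02744569 -0.99935243  0.02326937  0.02382979]
 [-0.9889097  -0.03054314 -0.14534344  0.67693141]
 [ 0.14596003 -0.01902225 -0.98910759  0.93518008]
 [ 0.          0.          0.          1.        ]]
{'clock': 0.1, 'joints': array([ 9.85620760e-01,  3.13402743e-01,  1.49838055e+00, -6.97142937e-06,
        1.33099239e+00, -2.23407485e-01]), 'qvel': array([ 0.00104529, -0.00189382, -0.00205646,  0.00062665,  0.00021871,
        0.00076947]), 'joint_efforts': array([ 2.96975675e-03, -4.12904370e+01, -2.60146111e+01, -3.04882915e-04,
        3.05364891e-03,  8.24076551e-05]), 'position': array([0.18569578, 0.49081049, 0.23078053]), 'ee_rot': array([-0.4020511 ,  0.58217908,  0.40173551,  0.58140435]), 'contact_force': array([-1.20129712, -0.1509817 , -0.07819635]), 'ft_torque': array([-0.00022883, -0.00713156,  0.05002686]), 'finger_gap': 0.9997794994109822}
0.0187
```

View pics/side0.png

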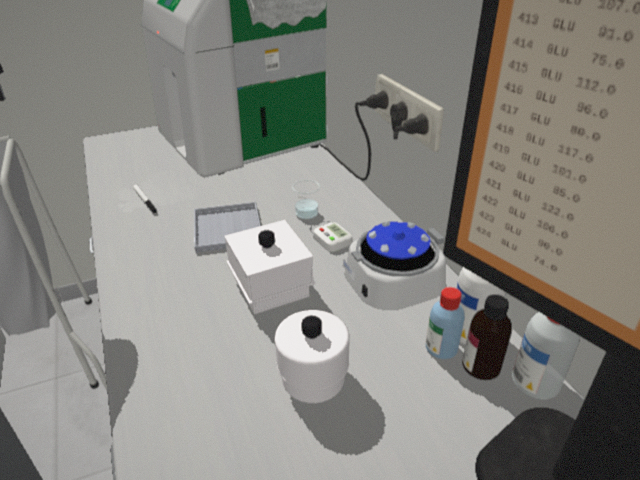

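View pics/top0.png

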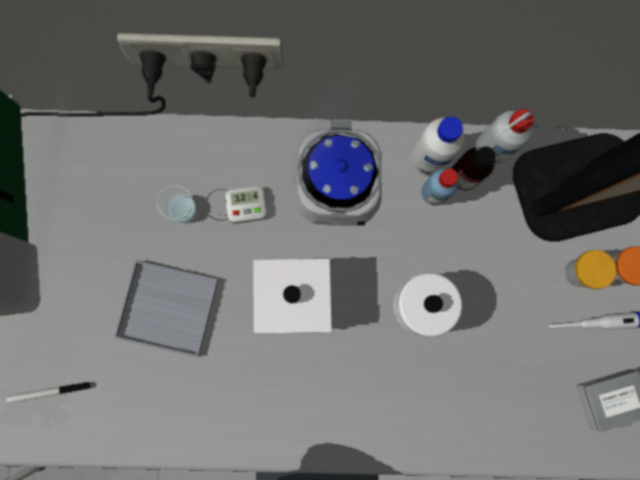

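```bash
cat > h.py <<'E'
import numpy as np,cv2
def back(f,uv,z):
    K=f["mtx"];V=f["view"];R=V[:3,:3];t=V[:3,3]
    d=R.T@np.linalg.inv(K)@np.array([uv[0],uv[1],1.]);c=-R.T@t
    return c+d*(z-c[2])/d[2]
def proj(f,p):
    q=f["view"][:3,:3]@np.array(p)+f["view"][:3,3];q=f["mtx"]@q;return q[:2]/q[2]
def tri(fs,uvs):
    Ps=[f["mtx"]@f["view"][:3] for f in fs]
    A=np.vstack([[u*P[2]-P[0],v*P[2]-P[1]] for P,(u,v) in zip(Ps,uvs) for u,v in [(u,v)]]).reshape(-1,4)
    X=np.linalg.svd(A)[2][-1];return X[:3]/X[3]
def crop(f,name,x0,x1,y0,y1,s):
    cv2.imwrite(name,cv2.resize(f["frame"][y0:y1,x0:x1,::-1],None,fx=s,fy=s,interpolation=cv2.INTER_CUBIC))
E
python3 - <<'E'
from h import *
T=dict(np.load("top0.npz"));S=dict(np.load("side0.npz"))
crop(T,"pics/tcrop.png",100,350,240,370,3)
crop(S,"pics/scrop.png",180,360,190,320,4)
def dark(f,x0,x1,y0,y1):
    g=f["frame"][y0:y1,x0:x1].max(2);m=(g<70).astype(np.uint8)
    n,l,st,c=cv2.connectedComponentsWithStats(m);i=1+st[1:,4].argmax();return c[i]+[x0,y0],st[i]
ut,a=dark(T,275,310,280,310);us,b=dark(S,250,285,225,255);print(ut,a,us,b)
k=tri([T,S],[ut,us]);print("knob",k,proj(T,k),proj(S,k)); print(back(T,ut,.102),back(S,us,.102))
# cover top
g=T["frame"].min(2);m=(g>185).astype(np.uint8);m[:, :240]=0;m[:,345:]=0;m[:245]=0;m[345:]=0
m=cv2.morphologyEx(m,cv2.MORPH_CLOSE,np.ones((25,25)))
cs=cv2.findContours(m,0,1)[0];c=max(cs,key=cv2.contourArea);r=cv2.minAreaRect(c);print(r)
bx=cv2.boxPoints(r);P=np.array([back(T,p,.088) for p in bx]);print(P,P.mean(0));d=np.diff(P,axis=0)[:,:2];print(np.linalg.norm(d,axis=1),np.degrees(np.arctan2(d[:,1],d[:,0])))
E
```

```text
[291.86936937 293.93693694] [  9   6  17  17 222] [266.24285714 238.71904762] [  9   6  15  17 210]
knob [0.5852217  0.07628504 0.10104389] [292.02479825 293.35089713] [265.47380568 238.83458534]
[0.58426559 0.07647875 0.102     ] [0.58612309 0.0747602  0.102     ]
((291.4083557128906, 295.6826171875), (72.40303802490234, 76.023193359375), 89.01223754882812)
[[0.63599917 0.13950201 0.088     ]
 [0.64164726 0.02062685 0.088     ]
 [0.52942127 0.01601505 0.088     ]
 [0.52423212 0.13285435 0.088     ]] [0.58282495 0.07724956 0.088     ]
[0.11900926 0.1123207  0.11695447] [ -87.27976329 -177.64681476   92.54299129]
```

View pics/tcrop.png

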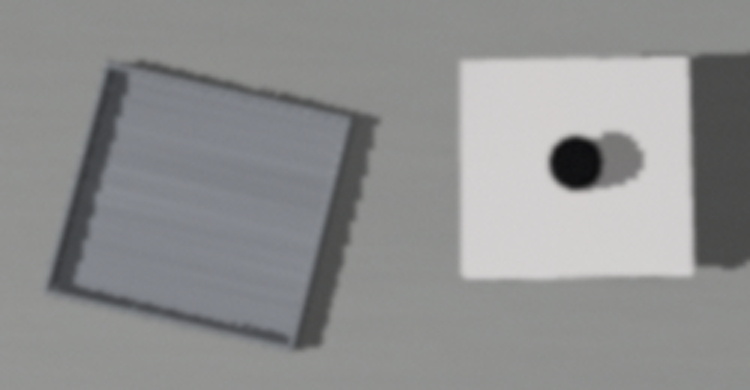

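View pics/scrop.png

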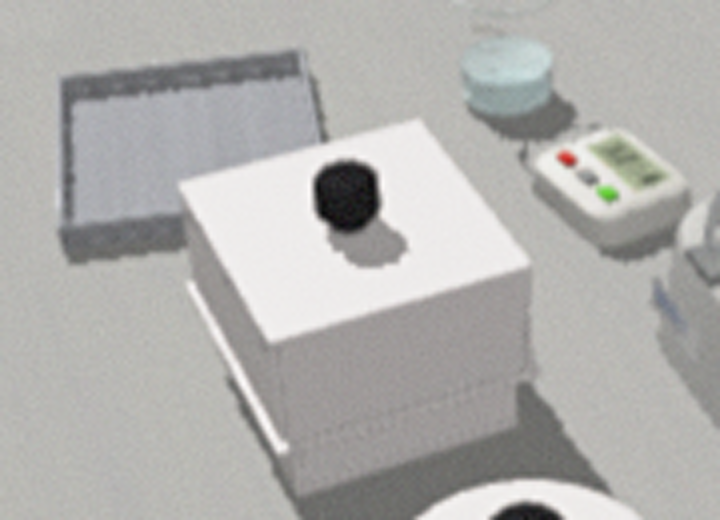

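```bash
cat >> h.py <<'E'
from scipy.spatial.transform import Rotation as Rn
def q(yaw,flip=0):
    y=yaw+np.pi*flip
    z=np.array([np.cos(y),np.sin(y),0]);x=np.array([0,0,-1.]);return Rn.from_matrix(np.stack([x,np.cross(z,x),z],1)).as_quat()
def rect(f,img,c,yaw,sx,sy,z,o,s,col):
    p=[]
    for a,b in((1,1),(1,-1),(-1,-1),(-1,1)):
        X=[c[0]+np.cos(yaw)*a*sx/2-np.sin(yaw)*b*sy/2,c[1]+np.sin(yaw)*a*sx/2+np.cos(yaw)*b*sy/2,z]
        p.append((proj(f,X)-o+.5)*s-.5)
    cv2.polylines(img,[np.round(p).astype(int)],True,col,1)
E
python3 - <<'E'
from h import *
T=dict(np.load("top0.npz"));S=dict(np.load("side0.npz"))
c=np.array([[110,62],[50,290],[297,347],[354,115]])/3+[100,240]
P=np.array([back(T,p,.014) for p in c]);print(P)
ctr=P.mean(0);d=np.diff(P,axis=0);print(ctr,np.linalg.norm(d,axis=1),np.degrees(np.arctan2(d[:,1],d[:,0])))
yaw=np.radians(-14.0)
ims=[]
for f,(x0,x1,y0,y1),s,n in((T,(100,350,240,370),3,"t"),(S,(180,360,190,320),4,"s")):
    im=cv2.resize(f["frame"][y0:y1,x0:x1,::-1],None,fx=s,fy=s,interpolation=cv2.INTER_CUBIC)
    rect(f,im,ctr,yaw,.132,.142,.014,[x0,y0],s,(0,0,255));rect(f,im,ctr,yaw,.132,.142,0,[x0,y0],s,(0,255,255))
    rect(f,im,(.5845,.0755),np.radians(2.5),.111,.119,.088,[x0,y0],s,(255,0,0))
    rect(f,im,(.5845,.0755),np.radians(2.5),.1,.108,.0,[x0,y0],s,(0,255,0))
    cv2.imwrite(f"pics/ov_{n}.png",im)
from bench import kinematics as k,monitor
for fl in (0,1):
  for p,y in(((.585,.0755,.2),.044),((.435,.0755,.1),.044),((ctr[0],ctr[1],.2),yaw)):
    print(fl,p,k.ik(p,q(y,fl)))
E
```

```text
[[0.63746673 0.34013614 0.014     ]
 [0.51069902 0.36402914 0.014     ]
 [0.48352005 0.22721945 0.014     ]
 [0.61177767 0.20252577 0.014     ]]
[0.56086587 0.28347762 0.014     ] [0.12899971 0.13948328 0.13061315] [ 169.32619227 -101.23623592  -10.89791457]
0 (0.585, 0.0755, 0.2) [-7.01181673e-02  4.79577641e-01  1.33924061e+00 -4.44089210e-16
  1.32277440e+00 -1.14118167e-01]
0 (0.435, 0.0755, 0.1) [-9.47125320e-02  2.95573859e-01  1.90578948e+00 -4.44089210e-16
  9.40229312e-01 -1.38712532e-01]
0 (np.float64(0.5608658666864668), np.float64(0.2834776248510549), 0.2) [ 2.81845044e-01  5.66363054e-01  1.20227497e+00 -4.44089210e-16
  1.37295463e+00  5.26191139e-01]
1 (0.585, 0.0755, 0.2) None
1 (0.435, 0.0755, 0.1) None
1 (np.float64(0.5608658666864668), np.float64(0.2834776248510549), 0.2) [ 0.28184504  0.56636305  1.20227497  0.          1.37295463 -2.61540151]
```

View pics/ov_t.png

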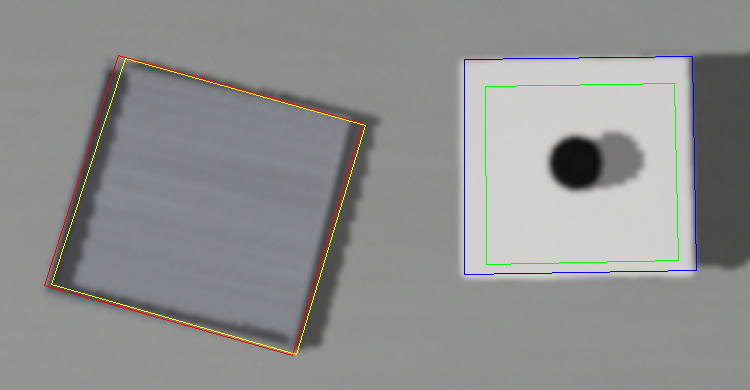

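View pics/ov_s.png

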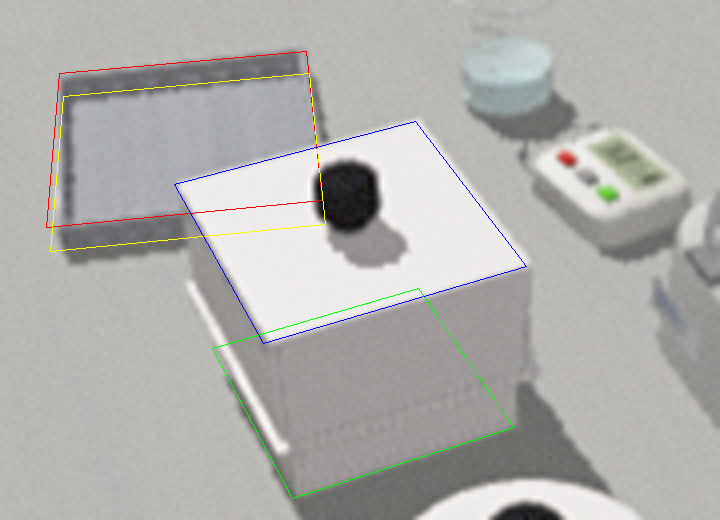

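Run:
```python
from h import *
from bench import env,monitor,eyes
o=q(np.radians(2.5));X,Y=.5845,.0757
env.reach([X,Y,.19],o)
env.movel([X,Y,.12],.15); print(env.movel([X,Y,.091],.06,guard=8))
print(monitor.sense()["position"],monitor.sense()["contact_force"])
env.close_gripper(60);s=monitor.sense();print(s["finger_gap"],s["contact_force"],s["position"])
env.movel([X,Y,.115],.05);s=monitor.sense();print(s["finger_gap"],s["contact_force"],s["clock"])
for n in("side","top"):
    f=eyes.grab_frame(n); cv2.imwrite(f"pics/{n}1.png",f["frame"][:,:,::-1])
```

```text
False
[0.58459261 0.07567466 0.09103314] [ 0.66039451  1.00274297 -0.23507156]
0.2964641039891671 [-1.15499689  0.07866774  4.28278734] [0.58473131 0.07568998 0.09148825]
0.2968688439393436 [ 0.3929803  -0.69421778 -0.60484688] 4.6417
```

View pics/side1.png

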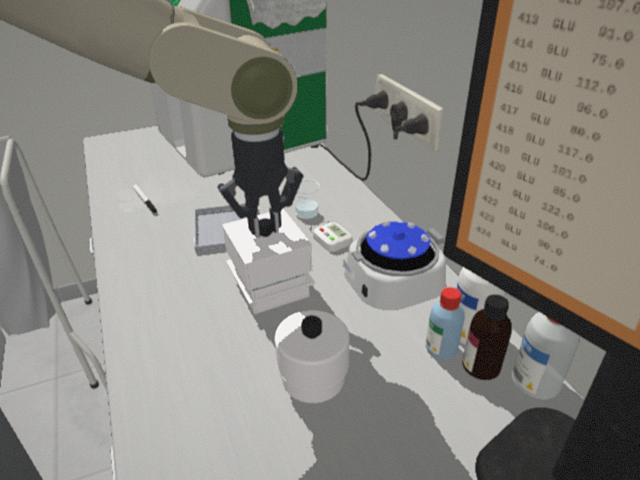

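The side view shows the cover raised by about 20 mm, with a gap above the ledge near (270,290). I'll carry it to the bench in front of the dish.

Run:
```python
from h import *
from bench import env,monitor,eyes
X,Y=.5845,.0757
env.movel([X,Y,.175],.1);s=monitor.sense();print(s["finger_gap"],s["contact_force"])
env.movel([.43,Y,.175],.12)
for n in("side","top"):
    f=eyes.grab_frame(n); cv2.imwrite(f"pics/{n}2.png",f["frame"][:,:,::-1])
print(env.movel([.43,Y,.075],.1))
print(env.movel([.43,Y,.052],.03,guard=6));s=monitor.sense();print(s["position"],s["contact_force"],s["finger_gap"],s["clock"])
```

```text
0.30323683105153193 [-0.01467374  0.24080965 -1.28183642]
False
True
[0.42988514 0.07568785 0.0574545 ] [-1.51248628  0.02128455  8.7205044 ] 0.29482293360731654 8.7667
```

View pics/side2.png

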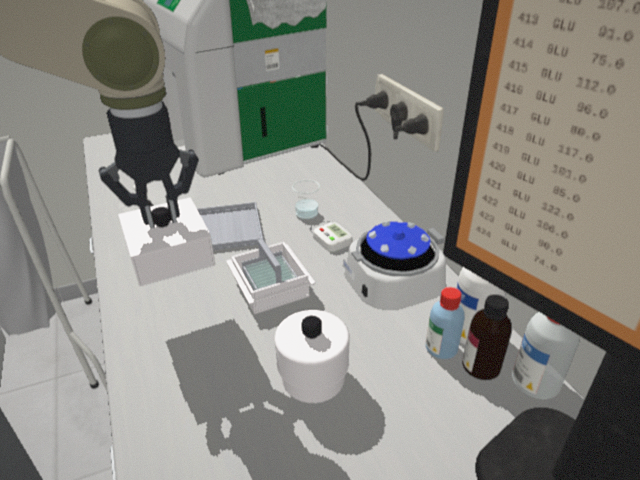

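Run:
```python
from h import *
from bench import env,monitor,eyes
env.release(); env.movel([.43,.0757,.18],.15)
env.reach([.28,.35,.25],q(0))
for n in("side","top"):
    f=eyes.grab_frame(n); cv2.imwrite(f"pics/{n}3.png",f["frame"][:,:,::-1]);np.savez(n+"3.npz",**f)
crop(f,"pics/t3c.png",230,350,240,400,3.7);crop(dict(np.load("side3.npz")),"pics/s3c.png",100,330,190,320,3.4)
print(monitor.sense()["clock"])
```

```text
11.6667
```

View pics/t3c.png

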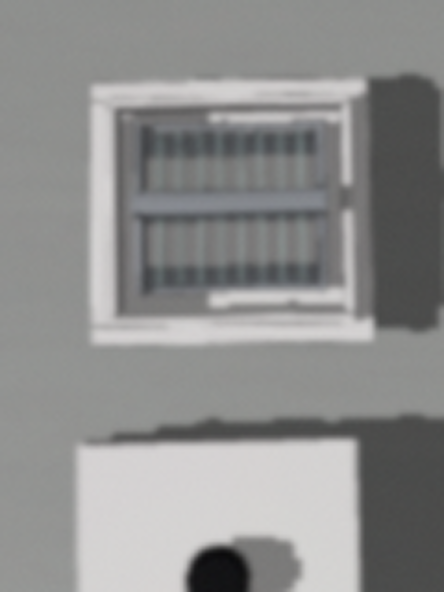

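View pics/s3c.png

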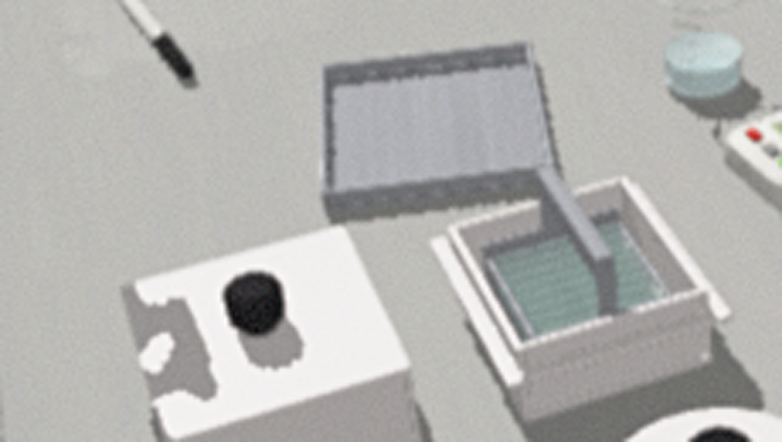

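Run:
```python
from h import *
T=dict(np.load("top3.npz"));S=dict(np.load("side3.npz"))
a=np.array([134,206])/3.7+[230,240];b=np.array([338,201])/3.7+[230,240]
A,B=back(T,a,.076),back(T,b,.076);print(A,B,(A+B)/2,np.degrees(np.arctan2(*(A-B)[[1,0]]))-90,np.linalg.norm(A-B))
c=(A+B)/2;yaw=np.radians(2.0)
for f,(x0,x1,y0,y1),s,n in((T,(230,350,240,400),3.7,"t"),(S,(200,330,190,320),4.5,"s")):
    im=cv2.resize(f["frame"][y0:y1,x0:x1,::-1],None,fx=s,fy=s,interpolation=cv2.INTER_CUBIC)
    rect(f,im,c,yaw,.010,.084,.076,[x0,y0],s,(0,0,255))
    rect(f,im,(.5845,.0757),np.radians(2.5),.1,.108,.046,[x0,y0],s,(255,0,0))
    cv2.imwrite(f"pics/ov3_{n}.png",im)
```

```text
[0.5818503  0.11705742 0.076     ] [0.58646079 0.03046843 0.076     ] [0.58415554 0.07376293 0.076     ] 3.0478742188206525 0.08671165153795832
```

View pics/ov3_t.png

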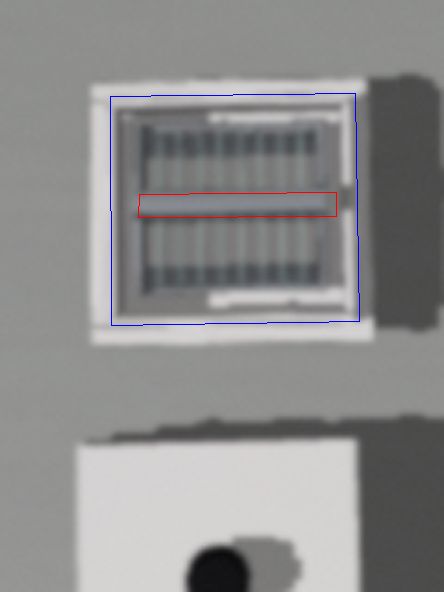

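View pics/ov3_s.png

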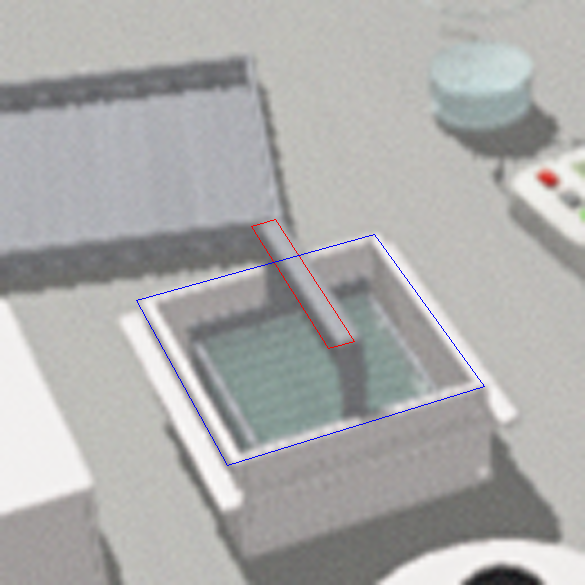

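Run:
```python
from h import *
from bench import env,monitor,eyes
def st(t):
    s=monitor.sense();print(t,s["position"].round(4),s["contact_force"].round(2),s["ft_torque"].round(3),round(s["finger_gap"],3),s["clock"])
X,Y=.5845,.0745
env.reach([X,Y,.17],q(np.radians(2.6)))
env.movel([X,Y,.09],.15);print(env.movel([X,Y,.052],.05,guard=8));st("down")
env.close_gripper(70);st("closed")
env.movel([X,Y,.072],.03);st("up20")
for n in("side","top"):
    f=eyes.grab_frame(n); cv2.imwrite(f"pics/{n}4.png",f["frame"][:,:,::-1])
```

```text
False
down [0.5847 0.0745 0.0523] [-0.18  0.83 -0.  ] [ 0.006 -0.004 -0.038] 0.998 14.8
closed [0.5843 0.0745 0.0517] [-0.88 -0.24 -1.92] [-0.012  0.082 -0.035] 0.103 15.4833
up20 [0.5844 0.0745 0.0718] [ 0.35  0.62 -1.92] [-0.023  0.014 -0.049] 0.098 16.3
```

View pics/side4.png

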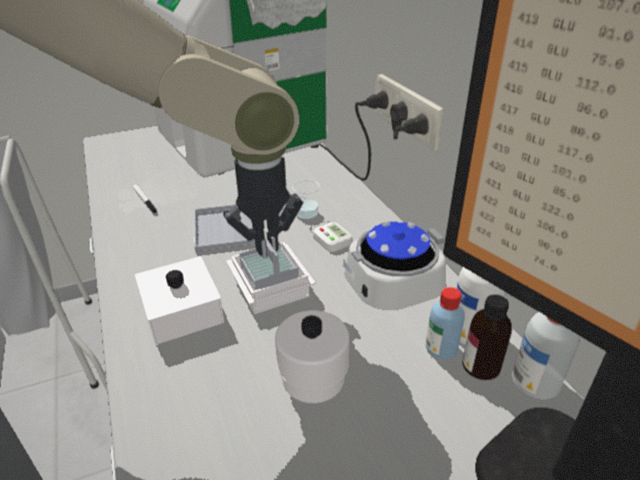

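The side view shows the rack lifted level in the dish at about (270,265), and the cover standing on the bench at (175,300). Next I'll carry the rack to the tray.

Run:
```python
from h import *
from bench import env,monitor,eyes
def st(t):
    s=monitor.sense();print(t,s["position"].round(4),s["contact_force"].round(2),round(s["finger_gap"],3),s["clock"])
X,Y=.5845,.0745
env.movel([X,Y,.15],.06);st("up")
o=q(np.radians(-11.5));tx,ty=.561,.284
env.movel([tx,ty,.15],.08,frame=o);st("over")
env.movel([tx,ty,.075],.08)
for n in("side","top"):
    f=eyes.grab_frame(n); cv2.imwrite(f"pics/{n}5.png",f["frame"][:,:,::-1])
```

```text
up [0.5843 0.0745 0.1496] [ 0.23 -0.18 -2.31] 0.101 17.85
over [0.5611 0.2838 0.15  ] [ 0.95 -0.12 -1.45] 0.099 20.6333
```

View pics/side5.png

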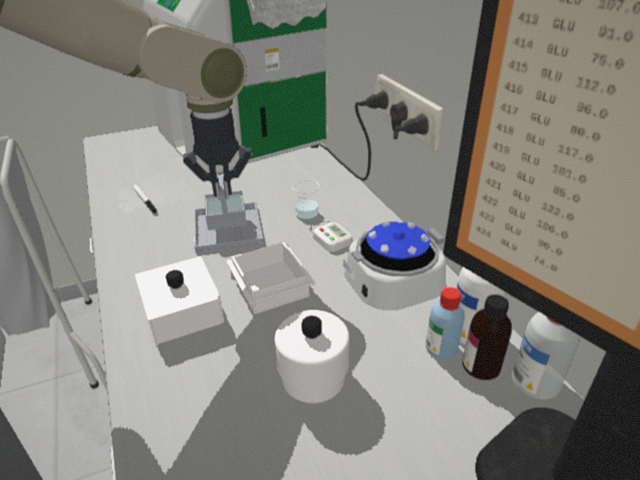

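View pics/top5.png

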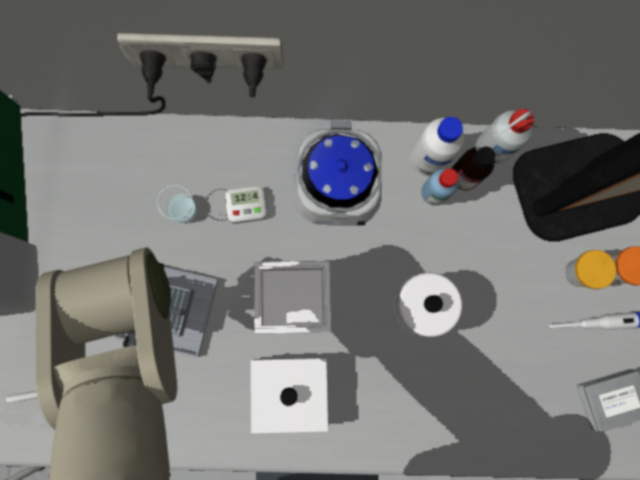

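The side view shows the rack level and centred over the tray at about (225,215). The dish is empty and hasn't moved. I'll lower the rack now.

Run:
```python
from h import *
from bench import env,monitor,eyes
def st(t):
    s=monitor.sense();print(t,s["position"].round(4),s["contact_force"].round(2),round(s["finger_gap"],3),s["clock"])
tx,ty=.561,.284
print(env.movel([tx,ty,.046],.03,guard=5));st("down")
env.release();st("rel");env.movel([tx,ty,.2],.12)
env.reach([.28,.42,.28],q(0))
for n in("side","top"):
    f=eyes.grab_frame(n); cv2.imwrite(f"pics/{n}6.png",f["frame"][:,:,::-1]);np.savez(n+"6.npz",**f)
T=dict(np.load("top6.npz"));S=dict(np.load("side6.npz"))
for f,(x0,x1,y0,y1),s,n in((T,(100,350,240,440),3,"t"),(S,(120,330,160,350),3,"s")):
    im=cv2.resize(f["frame"][y0:y1,x0:x1,::-1],None,fx=s,fy=s,interpolation=cv2.INTER_CUBIC)
    rect(f,im,(tx,ty),np.radians(-11.5),.010,.084,.074,[x0,y0],s,(0,0,255))
    rect(f,im,(.5845,.0757),np.radians(2.5),.1,.108,.046,[x0,y0],s,(255,0,0))
    rect(f,im,(.43,.0757),np.radians(2.5),.111,.119,.054,[x0,y0],s,(0,255,0))
    cv2.imwrite(f"pics/ov6_{n}.png",im)
st("end")
```

```text
True
down [0.5613 0.2838 0.0505] [ 0.41 -0.16  4.17] 0.103 22.5833
rel [0.5605 0.2838 0.0497] [ 0.15 -0.42  0.38] 1.0 23.3083
end [0.281  0.4196 0.2794] [ 0.64 -0.25 -0.05] 1.002 26.0333
```

View pics/ov6_t.png

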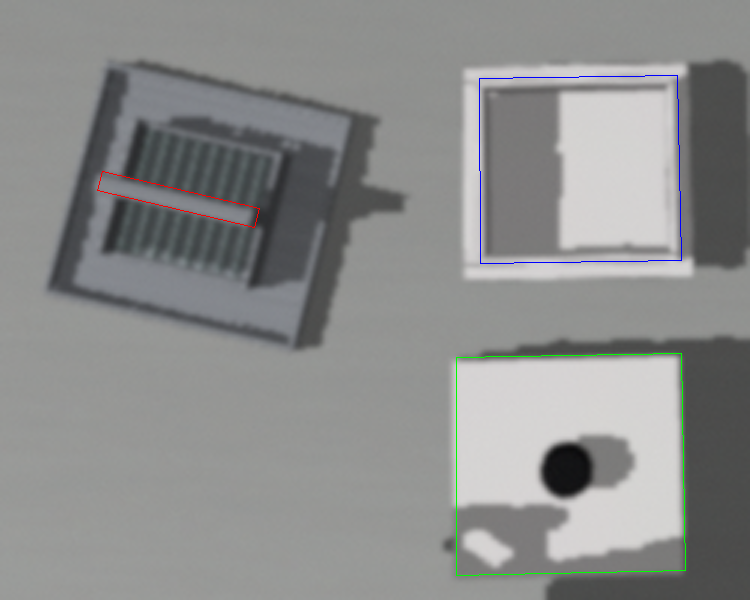

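View pics/ov6_s.png

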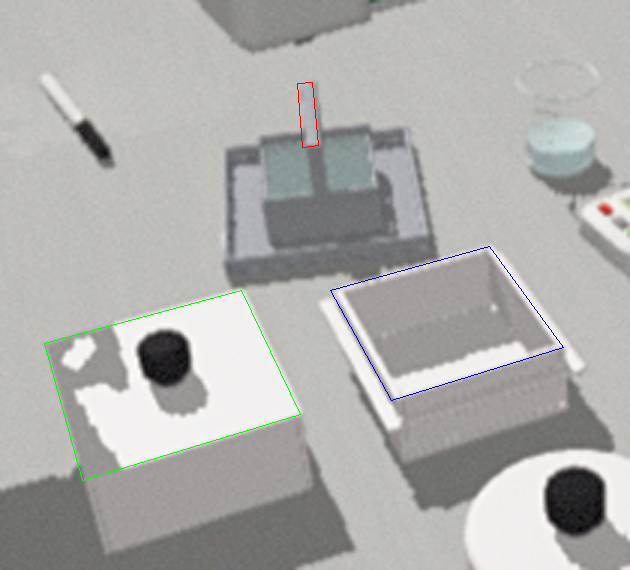

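```bash
python3 -c "
from bench import job
job.hand_in()"
```

```text
the job is handed in; nothing more can be done
```

I took the dish apart and handed the job in, with the clock at about 26 s of the 64 s allowed. I lifted the cover by its knob and stood it on the bench in front of the dish. Then I lifted the rack by its bar, turned it to match the tray, and lowered it in until it touched the floor.

**Last checks:** I overlaid the expected outlines on the final pictures from both cameras.
- **Cover:** it stands knob up, about 155 mm from the dish, middle to middle. It touched the bench at the height expected for a flat landing.
- **Rack:** it is upright in the tray and within a few mm of its middle. It touched down at the height expected for standing flat, and the bar matched its predicted outline.
- **Dish:** it matched its starting outline.
- **Jar, timer and beaker:** they look unmoved in the pictures; I did not measure them.
- **Robot:** the arm was parked well clear of everything.

**Disagreements:** The two cameras differed by about 2 mm on where the knob was, which is within the calibration tolerance. My first tray angle estimate (−14°) didn't fit its overlay, so I used −11.5°. No check failed.

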